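# Refit the battery cover of a bench instrument

## Robot

A 6-joint arm with a two-finger parallel gripper is mounted at the origin on the work surface. World frame = base frame: x ahead of the robot, y to its left, z up, the work surface at z = 0. Lengths are in m, angles in rad, forces in N, time in s.
With the tool pointing down it reaches from about 0.325 to 0.85 m from the base axis. Payload 15.5 kg.
Tool frame: the origin (TCP) lies on the mounting face of the last link; the fingertips stand 191 mm ahead of it and the grasp point (between the pads) lies 172 mm ahead of it; z points along the fingers, y is the direction in which the jaws open and shut (so a half turn about z gives the same grasp; the last joint's range is limited). The gripper opens to 91 mm and grips with 3 to 60 N. Pads are 32 mm wide; open, the fingers measure 118 mm over their backs; the gripper's body (76 mm by 178 mm) begins 60 mm behind the grasp point.
Start: joints at [-1.206, 0.494, 1.345, -0, 1.302, -0.096], TCP at [0.278, -0.56, 0.405] pointing down, gripper open.
Joint ranges: [-2.91, 2.91], [-0.82, 2.16], [0.22, 2.67], [-1.22, 4.37], [0.12, 2.79], [-3.08, 3.08]. Speed limits (rad/s): [1.89, 1.89, 2.57, 3.01, 3.01, 3.01].

## Interface

Orientations are given as a unit quaternion [x, y, z, w].
In Python, from plant import bot gives the robot as it stands.
- The arm moves only by the tool jog_arm, never from a script. Its argument "deltas" is a list of rows, each a list of 5 numbers: the shift along the tool's x, y, z in m, then the turn about the tool's z in degrees, then the closure, from 0 (fully open) to 1 (shut). In form: [[tx, ty, tz, turn, fingers], ...]. A call has 1 to 10 rows; each row is the pose to reach, as a shift and turn from the pose measured when the call began, along the tool's axes at that moment; what a row does not reach only later rows make up. A row lasts 1/8 s, in which the tool goes at most 62.5 mm and 10.7 degrees, less where a joint would pass 70% of its speed; a pose out of reach is approached as far as the arm can. A call with a gripper value outside its range is refused whole. The fingers move at their own pace and stop on an object; the grip force is fixed at half the most. Time passes only in rows, so rows that repeat a pose let the fingers close. It gives the time, the measured TCP pose, the force and the opening at its end, in the units of the state.
- bot.get_state(): the state, without advancing time (a new reading comes with each control period).
- bot.capture(name): name is "scene" or "top" or "wrist"; returns a dict with "color" (400x640x3 uint8, red, green, blue), "vfov" (degrees; the focal length in pixels is half the picture's height over the tangent of half this angle, whatever the lens; pixels are square), "cx", "cy" (the principal point, pixels), "R" (3x3) and "t" (3): a world point X has camera coordinates R X + t. Camera axes: x right, y down, z forward; pixel columns grow to the right and rows downward; lengths in m; the calibration is good to about 2 mm. A picture is of the moment at which its call begins. There is no depth.
- bot.hand_in(): hands the job in, once; it reports no verdict.
The state is a dict: "clock": time; "joint_pos": joint angles; "qvel": joint speeds; "joint_efforts": joint torques, N m; "ee_pos": TCP position; "eef_rot": TCP orientation; "ft_force": force on the tool from outside, world axes, zero at the start; "wrist_torque": the same for the moment, N m; "finger_gap": finger opening in m.
Only numpy, scipy, OpenCV 4.12 (cv2) and the standard library are available. Lean on these libraries where they do the work, as an engineer would, in place of code of your own. Each camera call takes 0.05 s, during which the arm holds its last target. There are 200 camera calls.

## Task

Put the loose battery cover back on the white instrument: slip its orange front lip under the yellow hood into the slot while the far end is still raised, then swing the far end down until it snaps flat under the red spring catch, and let go. Be gentle, so that the cover and the instrument are never pressed against each other with more than about 30 N, and leave the other things on the bench where they are.

Things in the scene. Friction and masses are not known exactly. Their poses are not given: they have to be found in the camera images.
- case: White instrument, fixed to the bench, 190 (its x) by 124 (y) by 44 mm high; x points away from the robot, yaw within 0.3 rad. Origin: centre of its underside, on the bench. In its top a dark battery tray is clamped (it does not give way) up to 8 mm towards +x or -x and up to 5 mm above or below its nominal place. THIS SHIFT IS NOT IN THE READINGS: find it by feel or sight.
- slot (a point): Nominal (unshifted) middle of the mouth of the slot under the yellow hood, at the robot's end; case axes; 51 mm in -x of the case's centre, at rail height, 44 mm above the bench. The hood goes from here to 20 mm in -x, underside 6 mm and top 10 mm above here. Slot's back wall 12 mm in -x of here. Slot as wide as the tray (82 mm), floor 24 mm below; open down to that floor between the rails.
- seat (a point): Nominal place of the rib's centre when the cover is home with its lip against the back wall (case axes; 11 mm in -x of the case's centre, 59 mm above the bench); 2 mm play towards +x, 3 mm either way in y. The cover lies on two rails along x, 29 to 41 mm either side, tops 15 mm below here; side walls at 41 mm, tops 9 mm below here. Three blue cells between the rails, tops 21 mm below here.
- catch (a joint): Red spring catch at the far end, 30 mm wide, shifts with the tray. 0 = out, up to 0.007 m = pushed to case +x (spring 1.2 N plus 0.35 N/mm). Nominal tip 48.5 mm in +x of the case's centre, 4.5 mm proud of the far wall; nominal underside 50.6 mm, top 62 mm above the bench. Bevelled on top: the cover's far edge, pressed down with 4 to 10 N, pushes it back and it springs out over the edge.
- cover_rib (a point): Centre of the grip rib of the loose blue-grey cover (about 80 g), lying flat on the bench at the start, yaw within 0.35 rad. Axes = cover axes: x from lip to far end, z up. Rib 36 mm (x) by 16 mm (y) by 18 mm high, standing on a plate 100 mm (x) by 76 mm (y) by 6 mm thick. This point is 15 mm above the plate's underside, 12 mm nearer the lip than the plate's middle (plate from x = -38 to 62 here).
- cover_lip (a point): Middle of the front end of the cover's orange lip: a tongue 14 mm long, 50 mm wide, 4 mm thick, level with the plate's underside, sticking out from the plate's -x end. This point lies 52 mm in -x from the rib's centre and 2 mm above the underside. Same axes as the rib.
- cover_press (a point): Middle of the white mark on the top face of the cover, 38 mm in +x from the rib's centre, 24 mm from the far edge, 6 mm above the underside: where the far end can be pressed down. Same axes.
- cell: the spare blue battery cell; bystander, to be left alone. 18 mm across, 65 mm tall, upright; origin under its centre.
- driver: the red-handled screwdriver; bystander, to be left alone. Lies flat along its x; origin under its middle.
- cup: the clear cup; bystander, to be left alone. 56 mm across, 55 mm high; origin under its centre.
- dish: the white dish; bystander, to be left alone. 80 mm across, 30 mm high; origin under its centre.
- post: the steel post; bystander, to be left alone. 38 mm foot, 13 mm rod, 75 mm high; origin under its centre.
- gamepad: the game controller; bystander, to be left alone. About 120 by 150 mm, 46 mm high; origin under its middle.
- lens_tube: the lens tube; bystander, to be left alone. Aluminium ring 31 mm across, 26 mm high; origin under its centre.
- cover: The same cover; origin on its underside, 11 mm in +x of below the rib's centre; axes as above.
Mind the look-alikes: they are no part of the job. What is meant by the cover is not black, and is the smaller of those in its own colour. Leave any purple look-alike of the case alone.

How it is judged:
By the outcome, as a careful person would: the job done as asked, in the order asked, and still so for the second after the job is handed in, with the robot touching nothing.
It also fails if it takes over 51 s, if anything falls off the work surface, if the arm or the gripper's body presses on something with over 40 N, if the wrist force passes 120 N, or if a joint passes its speed limit or range.

## Working session

There is one attempt and no reset: what is moved stays moved. The work goes in short steps, Python scripts to look and compute and a tool call to move; the robot and the scene stay as the last step left them, time stands still between calls to the robot, and variables do not carry over. Pictures are saved under pics/ and viewed, about 8 in all and at most 12, crops included, and the job is handed in when it is done.

Besides the shell and the picture viewer there is one more tool, called after ">>>" by a JSON object that holds its "fn" and its "kwargs". jog_arm: Moves the arm, as the interface text tells. Its arguments: {"type":"object","properties":{"deltas":{"type":"array"}},"required":["deltas"]}

```bash
ls; mkdir -p pics
python3 - <<'E'
from plant import bot
import cv2, pickle
print(bot.get_state())
d={}
for n in ("scene","top","wrist"):
    c=bot.capture(n); d[n]=c
    cv2.imwrite(f"pics/{n}0.png",c["color"][:,:,::-1])
    print(n,c["vfov"],c["cx"],c["cy"],c["R"],c["t"])
pickle.dump(d,open("cap0.pkl","wb"))
E
```

```text
pics
{'clock': 0.0, 'joint_pos': array([-1.20549100e+00,  4.94194396e-01,  1.34612608e+00,  3.37580167e-05,
        1.30249283e+00, -9.55389803e-02]), 'qvel': array([-0.00099392,  0.00021903, -0.00135746,  0.00220119, -0.00061925,
        0.00031037]), 'joint_efforts': array([-1.52938224e-03, -8.78830719e+01, -3.81862450e+01,  7.06506148e-02,
        5.32578165e-02, -1.20134855e-04]), 'ee_pos': array([ 0.2778745 , -0.55967051,  0.40413286]), 'eef_rot': array([ 9.73570910e-01,  2.28384129e-01, -6.59491540e-05, -6.06973752e-04]), 'ft_force': array([ 0.24970709, -0.49991017,  0.09543137]), 'wrist_torque': array([-0.02108832, -0.01843786,  0.0372353 ]), 'finger_gap': 0.09085767184986375}
scene 46.52320566071893 319.892590579069 202.7223133312564 [[ 0.82652186  0.56269881  0.01522072]
 [ 0.41591942 -0.59225756 -0.69010291]
 [-0.3793055   0.57671573 -0.72355118]] [-0.41452471 -0.20761676  1.36738917]
top 55.59610809818386 316.6114312114205 199.5389070518042 [[-0.02132658 -0.9997622  -0.00455275]
 [-0.99371788  0.02169761 -0.10979064]
 [ 0.10986331  0.00218269 -0.99394431]] [-0.03243582  0.52948417  0.94118351]
wrist 64.48536586755785 324.64656803285186 202.9600289189781 [[ 4.45450529e-01 -8.95306543e-01  1.43236110e-04]
 [-8.67030122e-01 -4.31341986e-01  2.49405011e-01]
 [-2.23232154e-01 -1.11221784e-01 -9.68399256e-01]] [-0.62352561 -0.0283374   0.38905175]
```

View pics/top0.png

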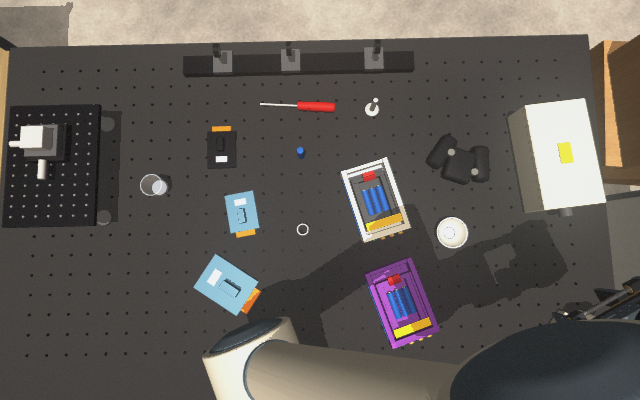

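View pics/scene0.png

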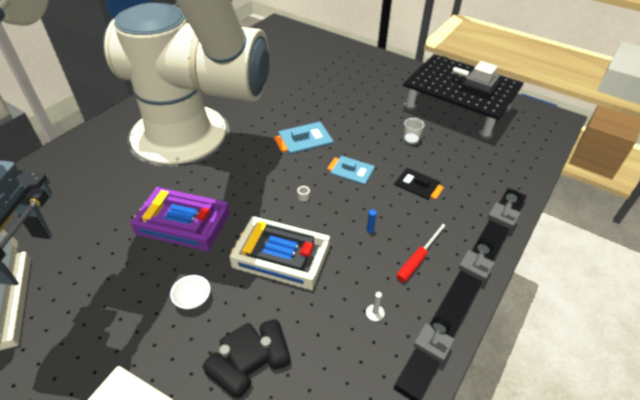

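Top view, with up = +x and left = +y:
- Blue-grey covers are at (242,213), the smaller one, and at (228,284), the larger one. There is a black cover at (222,148).
- The white case is at (375,200) and its purple look-alike is at (402,300).

By the description I choose the small blue cover at (242,213) and the white case. Next I'll take a close crop and coarse positions.

```bash
cat > h.py <<'E'
import numpy as np, cv2
from plant import bot
from scipy.spatial.transform import Rotation as Rot
def cap(n, fn=None):
    c=bot.capture(n)
    if fn: cv2.imwrite(f"pics/{fn}.png",c["color"][:,:,::-1])
    return c
def ray(c,p,z):
    "pixel -> world point on plane z"
    f=200/np.tan(np.radians(c["vfov"]/2)); R=np.array(c["R"]); t=np.array(c["t"])
    d=R.T@np.array([(p[0]-c["cx"])/f,(p[1]-c["cy"])/f,1]); o=-R.T@t
    return o+d*(z-o[2])/d[2]
def proj(c,X):
    f=200/np.tan(np.radians(c["vfov"]/2)); q=np.array(c["R"])@X+np.array(c["t"])
    return np.array([c["cx"]+f*q[0]/q[2],c["cy"]+f*q[1]/q[2]])
def mask(c,lo,hi,roi=None):
    h=cv2.cvtColor(c["color"],cv2.COLOR_RGB2HSV); m=cv2.inRange(h,lo,hi)
    if roi is not None:
        k=np.zeros_like(m); x0,y0,x1,y1=roi; k[y0:y1,x0:x1]=255; m&=k
    return m
def blobs(m,amin=30):
    cs,_=cv2.findContours(m,cv2.RETR_EXTERNAL,cv2.CHAIN_APPROX_NONE)
    return sorted([k for k in cs if cv2.contourArea(k)>=amin],key=cv2.contourArea,reverse=True)
def wrect(c,k,z):
    "contour -> world min-area rect on plane z (mm): centre, size, angle"
    P=np.array([ray(c,p,z)[:2] for p in k[:,0,:]])*1000
    return cv2.minAreaRect(P.astype(np.float32))
def rel(p):
    "tool-frame shift from now's TCP to world point p"
    s=bot.get_state(); return Rot.from_quat(s["eef_rot"]).inv().apply(np.array(p)-s["ee_pos"])
E
python3 - <<'E'
import pickle; from h import *
d=pickle.load(open("cap0.pkl","rb")); c=d["top"]
cv2.imwrite("pics/crop1.png",cv2.resize(c["color"][120:320,180:440,::-1],None,fx=3,fy=3,interpolation=cv2.INTER_CUBIC))
for nm,lo,hi,z in (("blue cover",(90,60,110),(108,200,255),.006),("orange/yellow",(8,120,100),(32,255,255),.01),("yellowhood",(22,120,100),(32,255,255),.054),("red",(0,150,100),(5,255,255),.06),("white",(0,0,170),(180,60,255),.044)):
    for k in blobs(mask(c,lo,hi,(180,80,480,350))):
        print(nm,cv2.boundingRect(k),wrect(c,k,z))
E
```

```text
blue cover (194, 254, 65, 62) ((318.7650146484375, 193.71084594726562), (133.83200073242188, 102.02581787109375), 56.32088088989258)
blue cover (225, 191, 35, 42) ((505.19024658203125, 153.1318359375), (100.271728515625, 76.75682067871094), 9.590890884399414)
orange/yellow (393, 317, 39, 22) ((202.72305297851562, -276.16375732421875), (21.392629623413086, 97.94953155517578), 19.138317108154297)
orange/yellow (365, 213, 38, 18) ((469.3028259277344, -215.13986206054688), (21.2685546875, 98.74596405029297), 16.397397994995117)
orange/yellow (241, 288, 20, 26) ((277.1771545410156, 128.87020874023438), (18.682979583740234, 67.30083465576172), 56.42554473876953)
orange/yellow (236, 229, 20, 9) ((447.7138671875, 142.2415771484375), (14.13360595703125, 50.83823776245117), 9.391919136047363)
orange/yellow (212, 126, 19, 6) ((726.8717041015625, 207.0646514892578), (48.3786735534668, 13.698091506958008), 88.70036315917969)
yellowhood (393, 324, 23, 15) ((205.6168975830078, -246.90948486328125), (20.016298294067383, 49.83733367919922), 18.674022674560547)
yellowhood (365, 221, 11, 10) ((458.0864
[... 771 characters left out ...]
40234), (19.991132736206055, 118.89392852783203), 23.2752742767334)
white (206, 268, 16, 19) ((341.0118713378906, 212.7598876953125), (22.08880615234375, 40.085060119628906), 55.87516403198242)
white (297, 224, 12, 11) ((453.8038330078125, -7.056652069091797), (27.51546859741211, 24.909406661987305), 88.77290344238281)
white (365, 103, 14, 13) ((758.3688354492188, -189.77439880371094), (33.97346878051758, 31.252382278442383), 66.05508422851562)
white (234, 198, 13, 8) ((526.1076049804688, 150.02931213378906), (16.46219253540039, 30.085004806518555), 10.15284538269043)
white (216, 156, 11, 6) ((637.6649780273438, 197.7714080810547), (25.917423248291016, 12.990959167480469), 88.72178649902344)
```

View pics/crop1.png

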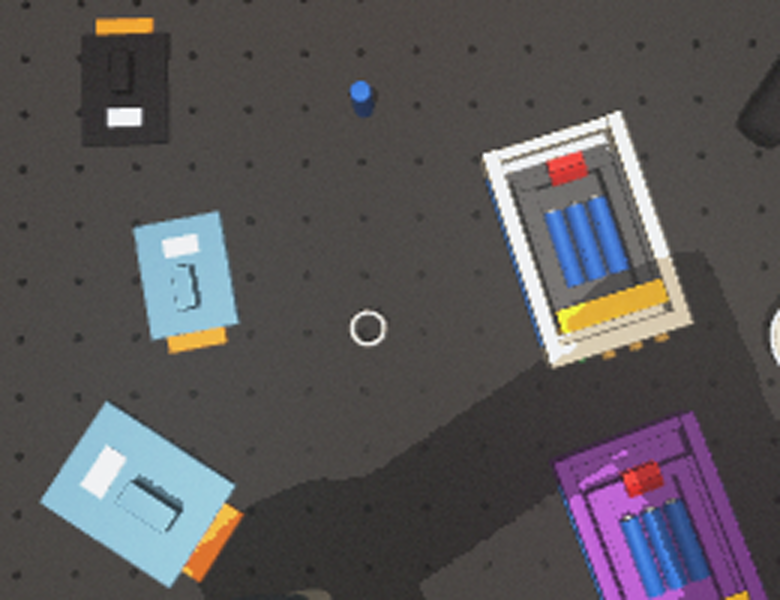

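The crop confirms it: the small light-blue cover has a 100 x 77 mm plate, an orange lip towards the robot and a white mark at the far end. The white case measures 188 x 123.5 mm, with the yellow hood nearer the robot and the red catch far. I'll move above the cover.

>>> {"fn": "jog_arm", "kwargs": {"deltas": [[0.509,-0.541,0.1,16.6,0],[0.509,-0.541,0.1,16.6,0],[0.509,-0.541,0.1,16.6,0],[0.509,-0.541,0.1,16.6,0],[0.509,-0.541,0.1,16.6,0],[0.509,-0.541,0.1,16.6,0],[0.509,-0.541,0.1,16.6,0],[0.509,-0.541,0.1,16.6,0],[0.509,-0.541,0.1,16.6,0],[0.509,-0.541,0.1,16.6,0]]}}

```text
clock: 1.4
ee_pos: [0.4577, 0.0351, 0.3213]
eef_rot: [0.996, 0.085, 0.0, -0.0]
ft_force: [1.0, -0.6, 0.5]
finger_gap: 0.091
```

>>> {"fn": "jog_arm", "kwargs": {"deltas": [[0.0,0,0,0,0]]}}

```text
clock: 1.52
ee_pos: [0.4582, 0.0386, 0.3207]
eef_rot: [0.996, 0.088, -0.0, -0.001]
ft_force: [-0.0, 0.5, -0.6]
finger_gap: 0.0911
```

>>> {"fn": "jog_arm", "kwargs": {"deltas": [[0.054,-0.105,0.02,0.3,0],[0.054,-0.105,0.02,0.3,0],[0.054,-0.105,0.02,0.3,0],[0.054,-0.105,0.02,0.3,0]]}}

```text
clock: 2.02
ee_pos: [0.4927, 0.1508, 0.3007]
eef_rot: [0.996, 0.086, -0.001, -0.0]
ft_force: [0.8, 0.5, 0.3]
finger_gap: 0.091
```

Run:
```python
from h import *
c=cap("wrist","w1"); s=bot.get_state(); print(s["ee_pos"],s["eef_rot"], -np.array(c["R"]).T@c["t"])
for nm,lo,hi,z in (("blue",(88,60,80),(112,220,255),.006),("orange",(8,120,100),(25,255,255),.004),("white",(0,0,170),(180,60,255),.006)):
    for k in blobs(mask(c,lo,hi),200)[:3]: print(nm,cv2.boundingRect(k),wrect(c,k,z))
```

```text
[0.49264962 0.15037453 0.30085666] [ 9.96380672e-01  8.50009009e-02 -4.07282126e-04 -4.87602226e-04] [0.56108664 0.16410227 0.28032622]
blue (277, 131, 92, 114) ((502.4560546875, 155.69607543945312), (101.93865966796875, 77.93773651123047), 9.647360801696777)
blue (534, 8, 96, 52) ((660.9690551757812, -22.926803588867188), (23.38808822631836, 73.71563720703125), 25.3486385345459)
blue (216, 291, 82, 44) ((369.6055908203125, 199.00399780273438), (47.859771728515625, 80.88845825195312), 7.711502552032471)
orange (310, 314, 300, 20) ((391.1592712402344, -1.2770538330078125), (21.724491119384766, 296.9613342285156), 9.852593421936035)
orange (491, 248, 33, 57) ((448.7417297363281, -33.61933135986328), (62.04052734375, 27.425079345703125), 23.356544494628906)
orange (126, 249, 32, 56) ((388.5173034667969, 312.6761474609375), (27.299091339111328, 61.100364685058594), 88.04456329345703)
white (0, 1, 97, 94) ((570.6414184570312, 389.839111328125), (75.06031799316406, 68.0371322631836), 85.50560760498047)
white (281, 204, 70, 41) ((470.07061767578125, 156.7749481201172), (38.22483444213867, 63.73491668701172), 9.85788631439209)
white (304, 150, 38, 22) ((528.2171020507812, 160.20542907714844), (18.10826301574707, 32.146942138671875), 9.8616361618042)
```

View pics/w1.png

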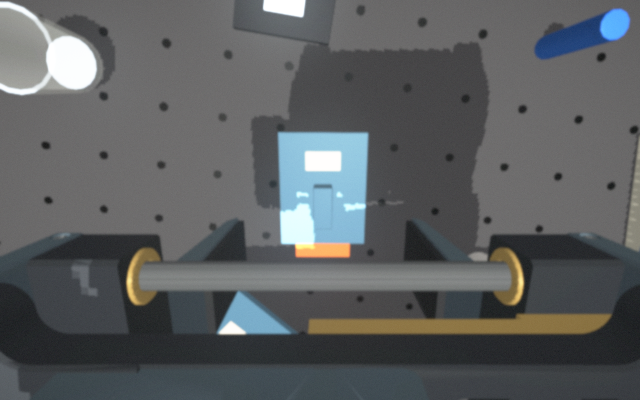

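The wrist view shows the cover between the open jaws: plate (277–369, 131–245), mark (323,161), rib (323,207), lip (322,250). It is at about (503, 155) mm with yaw 9.7°, which agrees with the top view to within 3 mm. I'll descend and grip the rib high, with tips 6 mm above the plate, so the cover can pivot in the grip.

>>> {"fn": "jog_arm", "kwargs": {"deltas": [[-0.001,-0.0025,0.05,0,0],[-0.001,-0.0025,0.09,0,0],[-0.001,-0.0025,0.098,0,0],[-0.001,-0.0025,0.098,0,0],[-0.001,-0.0025,0.098,0,0.5],[-0.001,-0.0025,0.098,0,1],[-0.001,-0.0025,0.098,0,1],[-0.001,-0.0025,0.098,0,1],[-0.001,-0.0025,0.098,0,1]]}}

```text
clock: 3.2
ee_pos: [0.4911, 0.1528, 0.2029]
eef_rot: [0.996, 0.085, -0.0, -0.0]
ft_force: [-0.7, -0.6, 0.3]
finger_gap: 0.0441
```

>>> {"fn": "jog_arm", "kwargs": {"deltas": [[0,0,0,0,1],[0,0,0,0,1]]}}

```text
clock: 3.45
ee_pos: [0.4911, 0.1528, 0.2029]
eef_rot: [0.996, 0.085, -0.0, -0.0]
ft_force: [1.2, 0.2, 0.3]
finger_gap: 0.0243
```

>>> {"fn": "jog_arm", "kwargs": {"deltas": [[0,0,0,0,1],[0,0,0,0,1],[0,0,0,0,1],[0,0,-0.03,0,1],[0,0,-0.08,0,1],[0,0,-0.12,0,1],[0,0,-0.12,0,1]]}}

```text
clock: 4.32
ee_pos: [0.4919, 0.1528, 0.3254]
eef_rot: [0.996, 0.085, 0.002, -0.001]
ft_force: [-0.6, -0.0, -0.9]
finger_gap: 0.0156
```

Run:
```python
from h import *
c=cap("top","t1"); s=bot.get_state(); print(s["ee_pos"],s["ft_force"],s["finger_gap"])
P=np.array([.5256,-.191,.044]);print(proj(c,P),rel(P))
w=cap("wrist","w2")
for nm,lo,hi,z in (("blue",(88,60,80),(112,220,255),.124),("orange",(8,150,120),(22,255,255),.12)):
    for k in blobs(mask(w,lo,hi),200)[:3]: print(nm,cv2.boundingRect(k),wrect(w,k,z))
```

```text
[0.49136761 0.1527343  0.32372432] [-0.12962077  1.65962467 -1.43160137] 0.01565770988984891
[375.06284206 198.82808495] [-0.02499907  0.34486032  0.27931564]
blue (255, 135, 140, 127) ((515.7173461914062, 158.1047821044922), (75.60273742675781, 77.8770751953125), 9.812917709350586)
blue (519, 19, 82, 46) ((620.1099853515625, 53.33857727050781), (14.071818351745605, 41.68058776855469), 24.766353607177734)
blue (618, 156, 22, 96) ((543.8265380859375, -19.040809631347656), (58.78884506225586, 10.159982681274414), 16.39404296875)
orange (307, 301, 36, 18) ((442.7364807128906, 145.77474975585938), (12.547276496887207, 23.029752731323242), 9.80604362487793)
```

Held: the gap is 15.7 mm, matching the 16 mm rib. I'll go beside the case, aligned with it, to look at the tray.

>>> {"fn": "jog_arm", "kwargs": {"deltas": [[-0.02,0.05,0,-2,1],[-0.045,0.1,0,-4,1],[-0.07,0.15,0,-6.5,1],[-0.086,0.2,0,-6.5,1],[-0.086,0.2,0,-6.5,1],[-0.086,0.2,0,-6.5,1]]}}

```text
clock: 5.18
ee_pos: [0.4399, -0.059, 0.3215]
eef_rot: [0.99, 0.141, -0.001, -0.001]
ft_force: [-0.8, 0.3, -1.0]
finger_gap: 0.0155
```

Run:
```python
from h import *
import pickle
c=cap("wrist","w3"); s=bot.get_state(); print(s["ee_pos"],s["eef_rot"],s["ft_force"],s["finger_gap"])
pickle.dump((c,cap("top","t3"),cap("scene","s3")),open("cap3.pkl","wb"))
```

```text
[ 0.44003082 -0.05846696  0.32170597] [ 9.89927952e-01  1.41564623e-01 -1.12145892e-03 -9.22207329e-04] [-0.21700558  0.46495265 -0.14636074] 0.015632880528254792
```

View pics/w3.png

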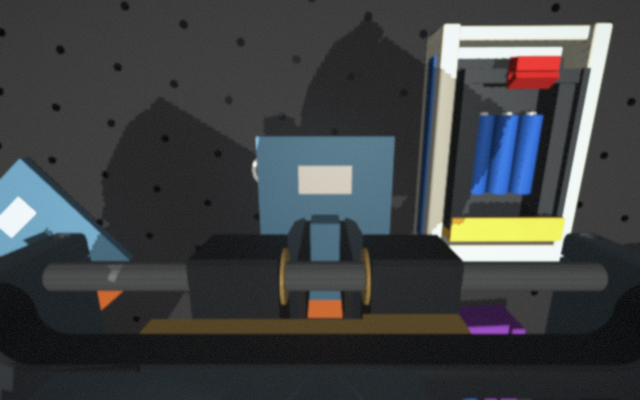

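The wrist view shows the cover held with its mark at (325,180). The case is at right (417–612, 24–262), with the hood at (450–563, 217–241), the catch at (508–560, 56–88) and the cells at (470–543, 115–195). I'll enlarge the case region to pick edges.

Run:
```python
import cv2
i=cv2.imread("pics/w3.png")[15:270,405:620]
i=cv2.convertScaleAbs(i,alpha=1.2,beta=15)
i=cv2.resize(i,None,fx=2.35,fy=2.35,interpolation=cv2.INTER_CUBIC)
for k in range(410,620,20): cv2.putText(i,str(k),(int((k-405)*2.35),8),0,.28,(0,255,255)); cv2.line(i,(int((k-405)*2.35),9),(int((k-405)*2.35),13),(0,255,255))
for k in range(20,270,20): cv2.putText(i,str(k),(0,int((k-15)*2.35)),0,.3,(0,255,0)); cv2.line(i,(18,int((k-15)*2.35)),(23,int((k-15)*2.35)),(0,255,0))
cv2.imwrite("pics/crop3.png",i)
```

```text
(no output)
```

View pics/crop3.png

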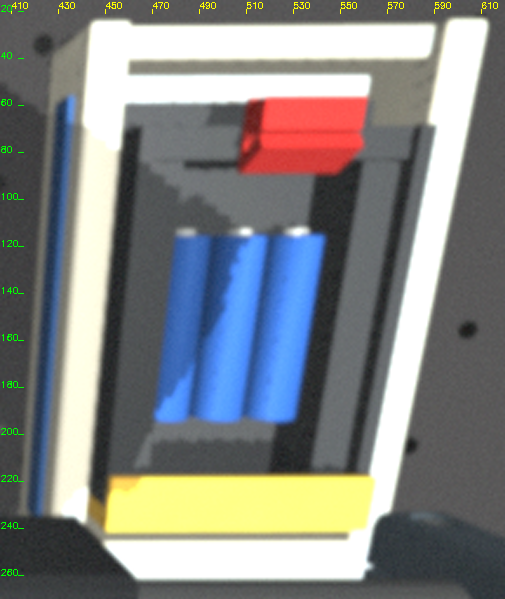

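```bash
cat > case.py <<'E'
from h import *
import pickle
w,t,s=pickle.load(open("cap3.pkl","rb"))
o=lambda u,v:(405+u/2.35,15+v/2.35)
FL=ray(w,o(90,22),.044); FR=ray(w,o(487,18),.044); RN=ray(w,o(382,515),.044)
if __name__=="__main__":
    e=FL-FR; print("far edge len",np.linalg.norm(e),"yaw",np.degrees(np.arctan2(-e[0],e[1])))
    g=FR-RN; print("right edge yaw",np.degrees(np.arctan2(g[1],g[0])))
    m=mask(t,(0,0,150),(180,70,255),(330,145,420,250)); k=blobs(m)[0]; print("top", wrect(t,k,.044))
    yaw=np.radians(16.4); ex=np.array([np.cos(yaw),np.sin(yaw),0]); ey=np.array([-ex[1],ex[0],0])
    C=(FL+FR)/2-.095*ex; print("centre from wrist",C,"from top .5256 -.191")
    C[2]=0
    loc=lambda p:np.round(np.array([(p-C)@ex,(p-C)@ey])*1000,1)
    T={"hood mouth L":(110,475),"hood mouth R":(374,475),"hood near L":(104,532),"hood near R":(367,530),
       "catch top L":(265,98),"catch top R":(368,97),"catch ridge L":(247,132),"catch ridge R":(362,132),"catch tip L":(240,172),"catch tip R":(350,172),
       "cells far L":(177,235),"cells far R":(325,235),"cells near L":(155,420),"cells near R":(295,420),"rail R far in":(360,160),"rail R far out":(400,160),"near wall R":(362,578),"barL":(128,75),"barR":(370,75)}
    for n,p in T.items(): print(n,*[f"z{z*1000:.0f}:{loc(ray(w,o(*p),z))}" for z in (.038,.044,.05,.054,.062)])
E
python3 case.py
```

```text
far edge len 0.12305999521323897 yaw 16.760589411711116
right edge yaw 15.875721904180052
top ((476.56475830078125, -130.43484497070312), (108.17024993896484, 150.2809600830078), 88.55599975585938)
centre from wrist [ 0.52265471 -0.1876868   0.044     ] from top .5256 -.191
hood mouth L z38:[-54.5  38.3] z44:[-52.6  40.8] z50:[-50.8  43.4] z54:[-49.6  45. ] z62:[-47.1  48.4]
hood mouth R z38:[-54.7 -59. ] z44:[-52.8 -54.2] z50:[-51.  -49.5] z54:[-49.8 -46.4] z62:[-47.3 -40.1]
hood near L z38:[-76.9  38.4] z44:[-74.6  40.9] z50:[-72.2  43.4] z54:[-70.6  45.1] z62:[-67.5  48.4]
hood near R z38:[-76.3 -60.4] z44:[-74.  -55.6] z50:[-71.6 -50.9] z54:[-70.1 -47.7] z62:[-66.9 -41.4]
catch top L z38:[73.7  0.5] z44:[72.7  3.9] z50:[71.6  7.2] z54:[70.9  9.5] z62:[69.4 14. ]
catch top R z38:[ 73.9 -32.9] z44:[ 72.9 -28.8] z50:[ 71.8 -24.7] z54:[ 71.1 -21.9] z62:[ 69.6 -16.4]
catch ridge L z38:[63.4  4.9] z44:[62.6  8.1] z50:[61.7 11.4] z54:[61.2 13.6] z62:[60.1 17.9]
catch ridge R z38:[ 63.3 -32.9] z44:[ 62.5 -28.8] z50:[ 61.7 -24.7] z54:[ 61.1 -21.9] z62:[ 60.  -16.4]
catch tip L z38:[51.   
[... 361 characters left out ...]
.4]
cells near L z38:[-33.7  24.1] z44:[-32.3  26.9] z50:[-31.   29.8] z54:[-30.   31.7] z62:[-28.2  35.4]
cells near R z38:[-33.8 -26.5] z44:[-32.5 -22.5] z50:[-31.1 -18.6] z54:[-30.1 -15.9] z62:[-28.3 -10.6]
rail R far in z38:[ 54.6 -33.9] z44:[ 54.  -29.7] z50:[ 53.4 -25.6] z54:[ 53.  -22.8] z62:[ 52.1 -17.3]
rail R far out z38:[ 54.6 -47.1] z44:[ 54.  -42.7] z50:[ 53.3 -38.2] z54:[ 52.9 -35.3] z62:[ 52.1 -29.3]
near wall R z38:[-95.9 -62.1] z44:[-93.1 -57.3] z50:[-90.3 -52.5] z54:[-88.5 -49.3] z62:[-84.7 -42.9]
barL z38:[80.7 45.8] z44:[79.5 48.1] z50:[78.3 50.5] z54:[77.4 52. ] z62:[75.8 55.1]
barR z38:[ 80.5 -32.4] z44:[ 79.3 -28.3] z50:[ 78.  -24.1] z54:[ 77.2 -21.4] z62:[ 75.6 -15.9]
```

The measurements agree roughly on the tray shift, using the rule that anything on the tray must be symmetric about the case's centreline:
- The hood mouth is at about −49.5 mm and its top at about 55 mm.
- The rails are at about 45 mm.
- The catch tip is at about 49 mm.

That puts dx and dz at about +1 mm each, ±1.5 mm. The wrist and top cameras disagree by about 3 mm on the case's position, so I'll use the mean and recheck from near.

The tool can't pitch, so I'll tilt the cover in the grip. I'll lower its far part onto the solid flat top of the catch until it pivots lip-down.

>>> {"fn": "jog_arm", "kwargs": {"deltas": [[0.02,0.05,0,0,1],[0.04,0.1,0.01,0,1],[0.064,0.149,0.025,0,1],[0.064,0.149,0.037,0,1],[0.064,0.149,0.037,0,1],[0.064,0.149,0.037,0,1]]}}

```text
clock: 6.08
ee_pos: [0.5432, -0.1818, 0.285]
eef_rot: [0.99, 0.143, -0.001, -0.001]
ft_force: [-0.6, 0.0, -1.3]
finger_gap: 0.0155
```

Run:
```python
from h import *
c=cap("wrist","w4"); s=bot.get_state(); print(s["ee_pos"],s["eef_rot"],s["ft_force"],s["wrist_torque"],s["finger_gap"])
```

```text
[ 0.54324706 -0.18199263  0.28523981] [ 9.89760106e-01  1.42737023e-01 -7.21986321e-04 -7.43739802e-04] [-0.20913985 -1.0562389   0.11136511] [ 0.04635847 -0.00662438  0.02887126] 0.01567206871350388
```

View pics/w4.png

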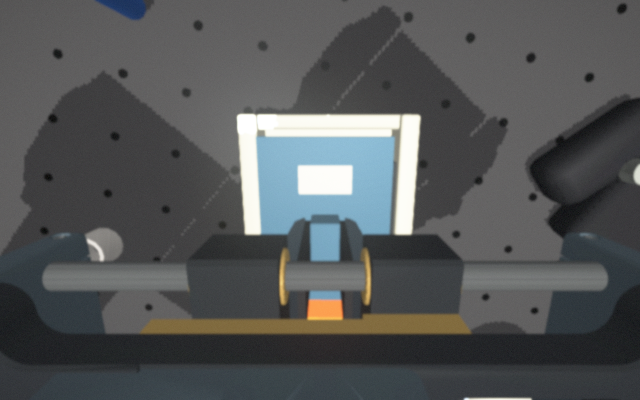

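The view shows the plate at (256–393, 137+) inside the case rim, whose far corners are at (238,116) and (420,116). The case centre looks a few px to the right of the plate centre, so I'll measure it precisely.

Run:
```python
from h import *
im=cv2.imread("pics/w4.png").astype(int); g=im.sum(2)/3
h=cv2.cvtColor(im.astype(np.uint8),cv2.COLOR_BGR2HSV)
for r in (122,150,180,205,225):
    wht=np.where((h[r,200:460,1]<70)&(h[r,200:460,2]>150))[0]+200
    bl=np.where((h[r,200:460,1]>90)&(h[r,200:460,0]>90)&(h[r,200:460,0]<115))[0]+200
    print(r,wht.min(),wht.max(),(wht.min()+wht.max())/2,(bl.min(),bl.max(),(bl.min()+bl.max())/2) if len(bl) else None)
cols=range(270,380,20)
for x in (245,290,325,360,412): print(x,[ (i) for i in range(100,145) if abs(g[i+1,x]-g[i-1,x])>50])
```

```text
122 237 419 328.0 None
150 239 417 328.0 (np.int64(389), np.int64(389), np.float64(389.0))
180 241 415 328.0 (np.int64(365), np.int64(383), np.float64(374.0))
205 243 413 328.0 (np.int64(265), np.int64(387), np.float64(326.0))
225 244 412 328.0 (np.int64(263), np.int64(387), np.float64(325.0))
245 [112, 113, 114]
290 [113, 114, 115, 136]
325 [113, 114, 115, 136]
360 [113, 114, 115, 136]
412 [113, 114, 115]
```

>>> {"fn": "jog_arm", "kwargs": {"deltas": [[0.002,0.002,0.01,0,1],[0.002,0.002,0.014,0,1],[0.002,0.002,0.015,0,1],[0.002,0.002,0.016,0,1],[0.002,0.002,0.017,0,1],[0.002,0.002,0.018,0,1],[0.002,0.002,0.019,0,1],[0.002,0.002,0.0195,0,1]]}}

```text
clock: 7.12
ee_pos: [0.5459, -0.1834, 0.2661]
eef_rot: [0.99, 0.143, -0.0, -0.001]
ft_force: [0.2, 0.7, 7.2]
finger_gap: 0.0156
```

>>> {"fn": "jog_arm", "kwargs": {"deltas": [[0,0,0.001,0,1],[0,0,0.002,0,1]]}}

```text
clock: 7.38
ee_pos: [0.5461, -0.1834, 0.2647]
eef_rot: [0.99, 0.143, 0.0, -0.0]
ft_force: [-1.6, 0.7, 10.1]
finger_gap: 0.016
```

Contact came at z ≈ 0.2665, as predicted, with force building to 10 N. I'll continue gently.

>>> {"fn": "jog_arm", "kwargs": {"deltas": [[0,0,0.001,0,1],[0,0,0.002,0,1]]}}

```text
clock: 7.62
ee_pos: [0.5462, -0.1833, 0.2634]
eef_rot: [0.99, 0.143, 0.001, -0.0]
ft_force: [-2.2, 2.6, 10.9]
finger_gap: 0.016
```

>>> {"fn": "jog_arm", "kwargs": {"deltas": [[0,0,0.001,0,1],[0,0,0.002,0,1]]}}

```text
clock: 7.88
ee_pos: [0.5463, -0.1833, 0.262]
eef_rot: [0.99, 0.143, 0.001, 0.0]
ft_force: [-2.5, 2.2, 10.7]
finger_gap: 0.0158
```

>>> {"fn": "jog_arm", "kwargs": {"deltas": [[0,0,0.001,0,1]]}}

```text
clock: 8.0
ee_pos: [0.5464, -0.1832, 0.2615]
eef_rot: [0.99, 0.143, 0.001, 0.0]
ft_force: [-3.4, 1.4, 10.6]
finger_gap: 0.0156
```

Steady pivoting at about 11 N. I'll go on to about 12° of tilt.

>>> {"fn": "jog_arm", "kwargs": {"deltas": [[0,0,0.001,0,1],[0,0,0.002,0,1]]}}

```text
clock: 8.25
ee_pos: [0.5464, -0.1831, 0.2602]
eef_rot: [0.99, 0.143, 0.002, 0.0]
ft_force: [-3.6, 1.9, 10.0]
finger_gap: 0.0157
```

>>> {"fn": "jog_arm", "kwargs": {"deltas": [[0,0,0.001,0,1],[0,0,0.002,0,1]]}}

```text
clock: 8.5
ee_pos: [0.5464, -0.1831, 0.2587]
eef_rot: [0.99, 0.143, 0.002, 0.0]
ft_force: [-3.7, 1.3, 11.7]
finger_gap: 0.0159
```

>>> {"fn": "jog_arm", "kwargs": {"deltas": [[0,0,-0.01,0,1],[0,0,-0.02,0,1],[0,0,-0.025,0,1],[0,0,-0.025,0,1]]}}

```text
clock: 9.0
ee_pos: [0.5464, -0.1831, 0.2842]
eef_rot: [0.99, 0.143, 0.002, 0.001]
ft_force: [0.5, -0.4, -0.9]
finger_gap: 0.0163
```

Run:
```python
from h import *
import pickle
c=cap("wrist","w5"); s=bot.get_state(); print(s["ee_pos"],s["eef_rot"],s["ft_force"],s["wrist_torque"],s["finger_gap"])
b=cap("scene"); pickle.dump((c,b),open("cap5.pkl","wb"))
p=proj(b,np.array(s["ee_pos"])-[0,0,.19]).astype(int); print(p)
i=b["color"][max(p[1]-70,0):p[1]+70,p[0]-90:p[0]+90,::-1]
i=cv2.resize(i,None,fx=4,fy=4,interpolation=cv2.INTER_CUBIC)
j=cv2.resize(c["color"][90:250,200:450,::-1],(720,460)) 
cv2.imwrite("pics/c5.png",cv2.resize(np.vstack([cv2.resize(i,(720,560)),j]),None,fx=.58,fy=.58,interpolation=cv2.INTER_AREA))
```

```text
[ 0.54632853 -0.1830659   0.28385161] [9.89747002e-01 1.42816835e-01 2.02008029e-03 3.79126628e-04] [-0.50614051 -0.49347051 -1.26096393] [-0.01610268 -0.01143624  0.00970591] 0.016235156214832295
[289 232]
```

View pics/c5.png

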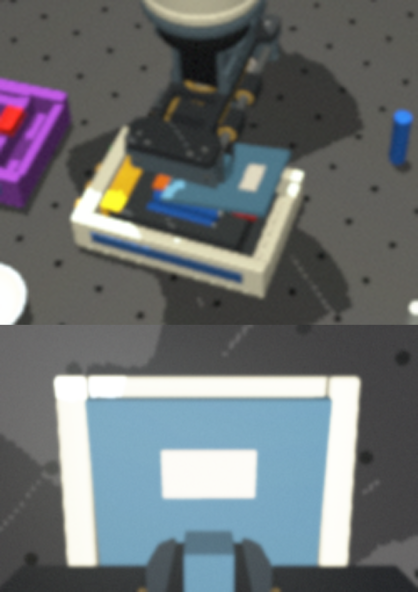

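Run:
```python
from h import *
import pickle
c,_=pickle.load(open("cap5.pkl","rb")); s=bot.get_state()
Rt=Rot.from_quat(s["eef_rot"])
def P(x,y,z): return proj(c,s["ee_pos"]+Rt.apply([x,-y,z]))
# rib centre at tool z = .191+.006-.009
for th in (0,4,8,10,12,14):
    a=np.radians(th); o=[]
    for x,y in ((.062,.038),(.062,-.038),(.038,0)):
        z=-.009; o.append(P(x*np.cos(a)-z*np.sin(a),y,.188-(x*np.sin(a)+z*np.cos(a))).round(1))
    print(th,*o)
for f in ("w4","w5"):
    im=cv2.imread(f"pics/{f}.png"); h=cv2.cvtColor(im,cv2.COLOR_BGR2HSV)
    b=cv2.inRange(h,(92,70,60),(115,255,255)); k=blobs(b[:235]) ; q=max(k,key=cv2.contourArea)
    m=np.zeros_like(b); cv2.drawContours(m,[q],-1,255,-1)
    rows=[r for r in range(400) if m[r].any()]; r0=rows[0]
    for r in (r0,r0+4,r0+8,r0+60): x=np.where(m[r])[0]; print(f,r,x.min(),x.max())
    wm=cv2.inRange(h,(0,0,150),(180,70,255)); wm[:, :280]=0; wm[:,370:]=0; wm[:150]=0; wm[215:]=0
    print([cv2.boundingRect(x) for x in blobs(wm,100)])
```

```text
0 [257.  136.7] [395.6 136.8] [326.3 180. ]
4 [255.3 136.2] [397.5 136.3] [326.3 179.9]
8 [253.5 136.2] [399.4 136.3] [326.3 180.1]
10 [252.6 136.5] [400.3 136.6] [326.3 180.4]
12 [251.7 136.9] [401.3 137. ] [326.4 180.7]
14 [250.7 137.4] [402.3 137.5] [326.4 181.2]
w4 137 258 393
w4 141 257 393
w4 145 258 393
w4 197 260 390
[(297, 164, 57, 32)]
w5 134 388 396
w5 138 252 397
w5 142 253 397
w5 194 257 392
[(295, 164, 60, 31)]
```

Tilt is about 10–12°: the plate's far-edge width grew 6.6 %, and the descent gives 12°. The plate and rim centres now agree (≈324.5 px). Next I'll place the lip just in front of the hood, 2 mm above the rails.

>>> {"fn": "jog_arm", "kwargs": {"deltas": [[-0.01,0,0,0,1],[-0.02,0,0.005,0,1],[-0.02,0,0.012,0,1],[-0.02,0,0.018,0,1],[-0.02,0,0.022,0,1],[-0.02,0,0.0245,0,1],[-0.02,0,0.0265,0,1],[-0.02,0,0.0265,0,1]]}}

```text
clock: 10.1
ee_pos: [0.5273, -0.1887, 0.2571]
eef_rot: [0.99, 0.143, 0.002, 0.0]
ft_force: [-0.4, 0.0, 0.3]
finger_gap: 0.0158
```

>>> {"fn": "jog_arm", "kwargs": {"deltas": [[0,0,0,0,1]]}}

```text
clock: 10.22
ee_pos: [0.5273, -0.1887, 0.2572]
eef_rot: [0.99, 0.143, 0.002, 0.0]
ft_force: [-0.6, -0.6, 0.1]
finger_gap: 0.0158
```

>>> {"fn": "jog_arm", "kwargs": {"deltas": [[-0.001,0,0,0,1],[-0.002,0,0,0,1],[-0.003,0,0,0,1],[-0.004,0,0,0,1],[-0.005,0,0,0,1],[-0.006,0,0,0,1]]}}

```text
clock: 10.98
ee_pos: [0.5215, -0.1904, 0.2572]
eef_rot: [0.99, 0.143, 0.002, 0.0]
ft_force: [0.7, -0.1, -0.3]
finger_gap: 0.0156
```

Run:
```python
from h import *
s=bot.get_state(); print(s["ee_pos"],s["ft_force"])
b=cap("scene"); p=proj(b,np.array(s["ee_pos"])-[0,0,.2]).astype(int)
i=b["color"][p[1]-45:p[1]+55,p[0]-75:p[0]+65,::-1]
cv2.imwrite("pics/c6.png",cv2.resize(i,None,fx=5,fy=5,interpolation=cv2.INTER_CUBIC)); print(p)
```

```text
[ 0.52150913 -0.1903757   0.25722244] [ 0.7356012  -0.14986609 -0.33426841]
[278 240]
```

View pics/c6.png

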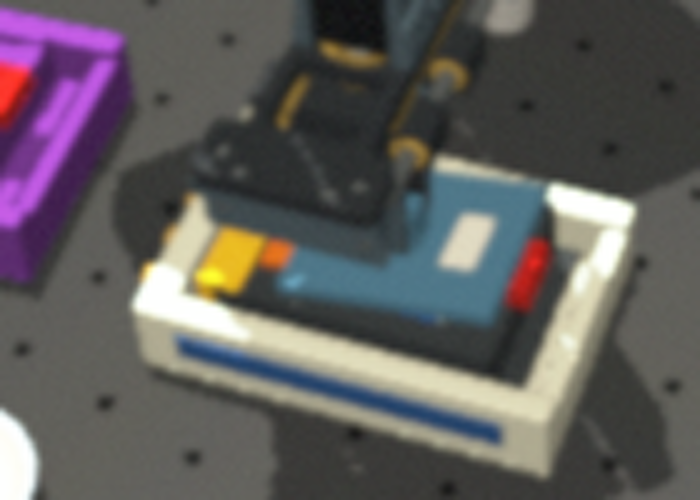

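The scene crop shows the orange lip (275,250) at the hood's mouth, with the hood edge (265,255) overlapping it. The far end is raised beside the catch (530,275), and there is no force. I'll continue in, feeling for the back wall.

>>> {"fn": "jog_arm", "kwargs": {"deltas": [[-0.001,0,0,0,1],[-0.002,0,0.0005,0,1],[-0.003,0,0.0005,0,1],[-0.004,0,0.001,0,1],[-0.005,0,0.001,0,1],[-0.006,0,0.001,0,1]]}}

```text
clock: 11.78
ee_pos: [0.5156, -0.1921, 0.2562]
eef_rot: [0.99, 0.143, 0.002, 0.0]
ft_force: [0.5, -0.2, -1.1]
finger_gap: 0.016
```

>>> {"fn": "jog_arm", "kwargs": {"deltas": [[-0.001,0,0,0,1],[-0.002,0,0,0,1]]}}

```text
clock: 12.02
ee_pos: [0.5136, -0.1927, 0.2562]
eef_rot: [0.99, 0.143, 0.002, 0.0]
ft_force: [0.4, -0.3, -0.9]
finger_gap: 0.0158
```

>>> {"fn": "jog_arm", "kwargs": {"deltas": [[-0.001,0,0,0,1]]}}

```text
clock: 12.15
ee_pos: [0.5126, -0.193, 0.2562]
eef_rot: [0.99, 0.143, 0.002, 0.0]
ft_force: [-0.5, 0.5, -0.6]
finger_gap: 0.0159
```

>>> {"fn": "jog_arm", "kwargs": {"deltas": [[-0.001,0,0,0,1],[-0.002,0,0,0,1]]}}

```text
clock: 12.4
ee_pos: [0.5106, -0.1936, 0.2562]
eef_rot: [0.99, 0.143, 0.002, 0.0]
ft_force: [0.1, -0.3, -2.9]
finger_gap: 0.0153
```

>>> {"fn": "jog_arm", "kwargs": {"deltas": [[-0.001,0,0,0,1],[-0.001,0,0,0,1]]}}

```text
clock: 12.65
ee_pos: [0.5097, -0.1939, 0.2561]
eef_rot: [0.99, 0.143, 0.002, 0.0]
ft_force: [1.2, 0.1, -5.0]
finger_gap: 0.0159
```

Force z of −5 N means the hood's underside is touching the lip from above, so the lip is under the hood and slightly high. I'll ease down.

>>> {"fn": "jog_arm", "kwargs": {"deltas": [[0,0,0.0005,0,1],[0,0,0.001,0,1]]}}

```text
clock: 12.9
ee_pos: [0.5097, -0.1939, 0.2551]
eef_rot: [0.99, 0.143, 0.002, 0.0]
ft_force: [-0.2, 0.1, -1.4]
finger_gap: 0.0156
```

>>> {"fn": "jog_arm", "kwargs": {"deltas": [[0,0,0.0005,0,1],[0,0,0.001,0,1]]}}

```text
clock: 13.15
ee_pos: [0.5096, -0.1939, 0.2541]
eef_rot: [0.99, 0.143, 0.002, 0.0]
ft_force: [-0.2, 0.0, -1.6]
finger_gap: 0.0159
```

>>> {"fn": "jog_arm", "kwargs": {"deltas": [[-0.001,0,0,0,1],[-0.001,0,0,0,1]]}}

```text
clock: 13.4
ee_pos: [0.5091, -0.1941, 0.2542]
eef_rot: [0.99, 0.143, 0.003, 0.0]
ft_force: [5.2, 2.7, -3.2]
finger_gap: 0.0158
```

There is 5 N in +x, so the lip is against the back wall. I'll let go, and the far end will rest on the catch bevel. Then I'll rise, close the fingers and go over the press mark.

>>> {"fn": "jog_arm", "kwargs": {"deltas": [[0.0005,0,0,0,0.8],[0.0005,0,0,0,0.6],[0.0005,0,0,0,0.6],[0.0005,0,0,0,0.6],[0.0005,0,0,0,0.6]]}}

```text
clock: 14.02
ee_pos: [0.5095, -0.194, 0.2542]
eef_rot: [0.99, 0.143, 0.003, 0.0]
ft_force: [-0.9, -0.0, 0.3]
finger_gap: 0.0366
```

>>> {"fn": "jog_arm", "kwargs": {"deltas": [[0,0,-0.01,0,0.6],[0,0,-0.03,0,0.6],[0,0,-0.04,0,1],[0.02,0,-0.04,0,1],[0.037,0,-0.04,0,1],[0.037,0,-0.04,0,1],[0.037,0,-0.04,0,1],[0.037,0,-0.04,0,1]]}}

```text
clock: 15.02
ee_pos: [0.5443, -0.1836, 0.2943]
eef_rot: [0.99, 0.143, 0.002, 0.0]
ft_force: [0.0, 0.5, -0.7]
finger_gap: 0.0004
```

Run:
```python
from h import *
s=bot.get_state(); print(s["ee_pos"],s["ft_force"],s["finger_gap"])
b=cap("scene"); i=b["color"][190:300,210:350,::-1]
i=cv2.resize(i,(560,440),interpolation=cv2.INTER_CUBIC)
w=cap("wrist","w7"); j=cv2.resize(w["color"][90:330,150:500,::-1],(0,0),fx=.6,fy=.6)
i[:j.shape[0],:j.shape[1]]=i[:j.shape[0],:j.shape[1]]
cv2.imwrite("pics/c7.png",np.hstack([i,cv2.copyMakeBorder(cv2.resize(w["color"][80:330,230:430,::-1],(220,275)),0,165,0,0,cv2.BORDER_CONSTANT)]))
```

```text
[ 0.54433962 -0.18362777  0.29425775] [ 0.03456187  0.47080092 -0.71961871] 0.00038288702197483227
```

View pics/c7.png

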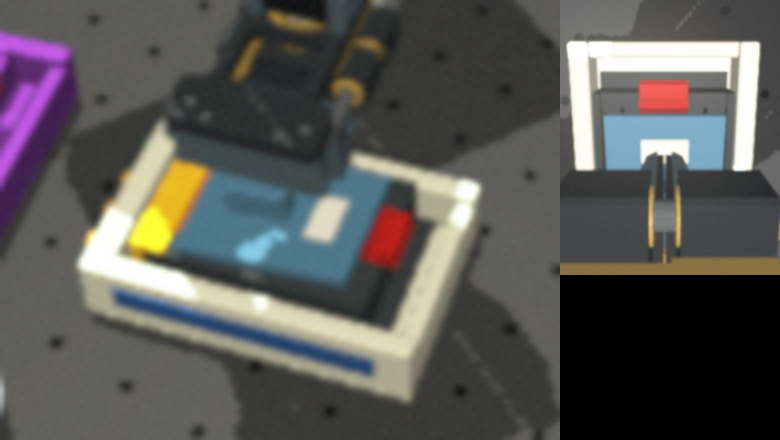

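The picture shows the lip fully under the hood (190,200), the far edge resting on the catch (385,230), and the closed fingers above the white mark. I'll press down slowly.

>>> {"fn": "jog_arm", "kwargs": {"deltas": [[0.001,0,0.02,0,1],[0.001,0,0.03,0,1],[0.001,0,0.034,0,1],[0.001,0,0.036,0,1],[0.001,0,0.038,0,1]]}}

```text
clock: 15.75
ee_pos: [0.5457, -0.1835, 0.2566]
eef_rot: [0.99, 0.143, 0.003, 0.001]
ft_force: [-0.8, 0.2, -0.2]
finger_gap: 0.0
```

>>> {"fn": "jog_arm", "kwargs": {"deltas": [[0,0,0.001,0,1],[0,0,0.002,0,1],[0,0,0.003,0,1]]}}

```text
clock: 16.12
ee_pos: [0.5458, -0.1835, 0.2537]
eef_rot: [0.99, 0.143, 0.003, 0.001]
ft_force: [0.2, -0.2, -0.7]
finger_gap: 0.0007
```

>>> {"fn": "jog_arm", "kwargs": {"deltas": [[0,0,0.001,0,1],[0,0,0.002,0,1]]}}

```text
clock: 16.38
ee_pos: [0.5458, -0.1834, 0.2517]
eef_rot: [0.99, 0.143, 0.003, 0.001]
ft_force: [0.5, 0.5, 3.0]
finger_gap: 0.0006
```

>>> {"fn": "jog_arm", "kwargs": {"deltas": [[0,0,0.001,0,1],[0,0,0.002,0,1]]}}

```text
clock: 16.62
ee_pos: [0.546, -0.1835, 0.2498]
eef_rot: [0.99, 0.143, 0.003, 0.001]
ft_force: [1.4, 1.7, 3.4]
finger_gap: 0.0009
```

>>> {"fn": "jog_arm", "kwargs": {"deltas": [[0,0,0.001,0,1],[0,0,0.002,0,1]]}}

```text
clock: 16.88
ee_pos: [0.5461, -0.1835, 0.2477]
eef_rot: [0.99, 0.143, 0.003, 0.001]
ft_force: [2.0, 0.2, 1.1]
finger_gap: 0.0006
```

>>> {"fn": "jog_arm", "kwargs": {"deltas": [[0,0,0.001,0,1],[0,0,0.002,0,1]]}}

```text
clock: 17.12
ee_pos: [0.5463, -0.1834, 0.2457]
eef_rot: [0.99, 0.143, 0.003, 0.001]
ft_force: [3.4, 2.4, 2.0]
finger_gap: 0.0003
```

>>> {"fn": "jog_arm", "kwargs": {"deltas": [[0,0,0.001,0,1],[0,0,0.002,0,1]]}}

```text
clock: 17.38
ee_pos: [0.5464, -0.1835, 0.2437]
eef_rot: [0.99, 0.143, 0.004, 0.001]
ft_force: [3.7, 1.5, 2.2]
finger_gap: 0.0004
```

>>> {"fn": "jog_arm", "kwargs": {"deltas": [[0,0,0.001,0,1],[0,0,0.001,0,1]]}}

```text
clock: 17.62
ee_pos: [0.5464, -0.1835, 0.2426]
eef_rot: [0.99, 0.143, 0.004, 0.001]
ft_force: [4.0, 1.9, -0.4]
finger_gap: 0.0002
```

>>> {"fn": "jog_arm", "kwargs": {"deltas": [[0,0,0.001,0,1],[0,0,0.001,0,1]]}}

```text
clock: 17.88
ee_pos: [0.5465, -0.1835, 0.2422]
eef_rot: [0.99, 0.143, 0.004, 0.001]
ft_force: [2.0, 2.9, 12.5]
finger_gap: 0.0006
```

The force dropped to about 0 at 0.2426, which looks like the snap, then rose to 12.5 N at 0.2422, which fits the plate bottoming on the rails. I'll raise and look.

>>> {"fn": "jog_arm", "kwargs": {"deltas": [[0,0,-0.01,0,1],[0,0,-0.04,0,1],[-0.02,0,-0.08,0,1],[-0.06,0.0,-0.1,0,1],[-0.08,-0.0,-0.1,0,1],[-0.08,-0.0,-0.1,0,1]]}}

```text
clock: 18.62
ee_pos: [0.4679, -0.2062, 0.3411]
eef_rot: [0.99, 0.142, 0.003, 0.001]
ft_force: [-0.2, 0.7, -0.6]
finger_gap: 0.0004
```

Run:
```python
from h import *
s=bot.get_state(); print(s["ee_pos"],s["ft_force"],s["finger_gap"])
b=cap("scene"); i=b["color"][190:300,210:350,::-1]
i=cv2.resize(i,(400,314),interpolation=cv2.INTER_CUBIC)
w=cap("wrist","w8"); j=w["color"][0:314,180:480,::-1]
cv2.imwrite("pics/c8.png",np.hstack([i,j]))
```

```text
[ 0.46788731 -0.2061612   0.34112895] [-0.17230015  0.65139956 -0.55824537] 0.00043247994210214986
```

View pics/c8.png

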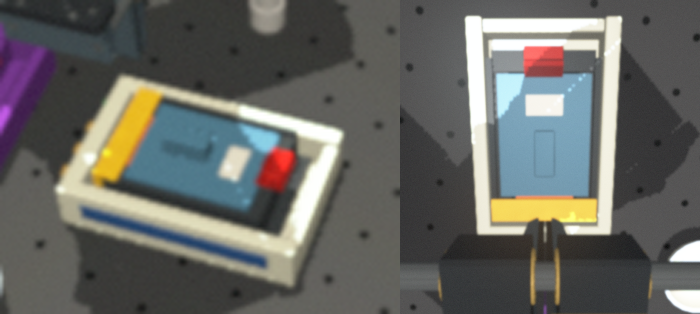

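Run:
```python
from h import *
w=cap("wrist"); t=cap("top")
m=mask(w,(92,70,60),(115,255,255),(260,40,390,215)); k=blobs(m)[0]
print(cv2.boundingRect(k)); P=np.array([ray(w,p,.0512)[:2] for p in k[:,0]])*1000
a=np.radians(16.3); u=P@np.array([np.cos(a),np.sin(a)]); v=P@np.array([-np.sin(a),np.cos(a)])
print("len",np.ptp(u)); 
for lo,hi in ((2,8),(48,54),(88,94)):
    s=(u-u.min()>lo)&(u-u.min()<hi); print(lo,"width",np.ptp(v[s]),"mid",(v[s].max()+v[s].min())/2)
r=blobs(mask(w,(0,150,80),(8,255,255),(300,0,380,90)))[0]; R=np.array([ray(w,p,.058)[:2] for p in r[:,0]])*1000
print("catch tip x rel plate far edge", (R@[np.cos(a),np.sin(a)]).min()-u.max())
h=blobs(mask(w,(22,120,100),(34,255,255),(250,180,400,240)))[0]; H=np.array([ray(w,p,.055)[:2] for p in h[:,0]])*1000
print("hood mouth rel far edge",(H@[np.cos(a),np.sin(a)]).max()-u.max())
```

```text
(278, 74, 94, 123)
len 99.73941857909415
2 width 74.87873868775716 mid -328.5754302981168
48 width 75.21434536337739 mid -328.5219766499464
88 width 57.0110163567561 mid -337.6157395940413
catch tip x rel plate far edge 2.5384865262948324
hood mouth rel far edge -103.21748553455791
```

Run:
```python
import cv2
i=cv2.imread("pics/w8.png")
h=cv2.cvtColor(i,cv2.COLOR_BGR2HSV)
for x in (282,295,324,338,350): print(x,[(r,*map(int,h[r,x])) for r in range(66,82,2)])
a=cv2.resize(i[35:100,265:385],None,fx=6,fy=6,interpolation=cv2.INTER_CUBIC)
cv2.imwrite("pics/c9.png",a)
```

```text
282 [(66, 94, 12, 151), (68, 100, 10, 151), (70, 100, 10, 146), (72, 100, 35, 154), (74, 97, 67, 239), (76, 95, 57, 251), (78, 96, 59, 251), (80, 95, 57, 251)]
295 [(66, 99, 12, 152), (68, 95, 10, 155), (70, 90, 9, 144), (72, 103, 44, 133), (74, 97, 73, 235), (76, 95, 55, 251), (78, 95, 56, 252), (80, 95, 54, 252)]
324 [(66, 0, 141, 157), (68, 0, 132, 141), (70, 0, 133, 142), (72, 0, 134, 139), (74, 179, 134, 141), (76, 173, 66, 132), (78, 101, 71, 180), (80, 101, 81, 189)]
338 [(66, 1, 151, 155), (68, 0, 143, 139), (70, 0, 146, 136), (72, 0, 143, 141), (74, 0, 139, 139), (76, 172, 64, 132), (78, 102, 74, 180), (80, 101, 84, 189)]
350 [(66, 102, 12, 103), (68, 95, 15, 103), (70, 105, 10, 98), (72, 107, 40, 90), (74, 100, 80, 160), (76, 101, 83, 187), (78, 101, 83, 188), (80, 100, 82, 190)]
```

View pics/c9.png

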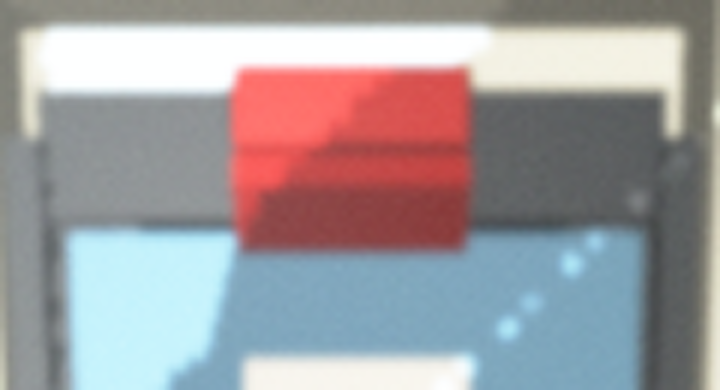

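The close crop shows the catch's tip (bottom edge row ≈76) lying about 3 px (≈2.5 mm) over the plate's far edge (row ≈73). That matches the nominal 2.5 mm overlap. The robot is clear, so I'll hand in.

Run:
```python
from plant import bot
s=bot.get_state(); print(s["clock"],s["ft_force"]); print(bot.hand_in())
```

```text
18.825 [ 0.48518003 -0.04560878  0.50066003]
the job is handed in; nothing more can be done
None
```

The battery cover is back on the white instrument, its lip under the yellow hood and its far end flat under the red catch. I handed the job in at 18.8 s with the robot clear. I gripped the cover by its rib and tilted it about 10° in the grip by lowering it onto the solid top of the catch. Then I slid the lip under the hood until it touched the back wall, let go, and pressed the far end down at the white mark.

**Last checks**
- **Force:** the highest force I read at the wrist was 12.5 N. I only read it at the end of each move, so a brief peak in between could have been higher.
- **Snap:** the force fell to about 0 as the far end went down, then rose to 12.5 N where the plate met the rails. I took that drop as the snap.
- **Flat:** seen at rail height, the plate measured 99.7 mm long against 100 mm nominal.
- **Catch:** the close picture shows its tip about 2.5 mm over the cover's far edge, which is the nominal overlap.

**Checks that failed or disagreed**
- **Catch from colour:** an automatic check put the catch tip 2.5 mm short of the edge. It had missed the shaded part of the catch, so I trusted the close picture.
- **Width at the far end:** a colour check there was spoiled by glare.
- **Camera positions:** the wrist and top cameras differed by about 3 mm on the instrument's position. I used the mean, then corrected it from near and by feel.

I touched none of the other things on the bench, but I did not re-measure their positions at the end.

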